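# Wedge the sagging shop scale level

## Robot

A 7-joint arm with a two-finger parallel gripper is mounted at the origin on the work surface. World frame = base frame: x ahead of the robot, y to its left, z up, the work surface at z = 0. Lengths are in mm, angles in rad, forces in N, time in s.
With the tool pointing down it reaches from about 400 to 875 mm from the base axis. Payload 4.4 kg.
Tool frame: the origin (TCP) lies midway between the tips of the shut fingers; the grasp point (between the pads) lies grasp_offset behind it (grasp_offset is the distance from the TCP to the grasp point, in mm); z points along the fingers, y is the line along which they close (so a half turn about z gives the same grasp; the last joint's range is limited). The gripper opens to 85 mm and grips with 20 to 120 N. Pads are 22 mm wide; open, the fingers measure 114 mm over their backs; the gripper's body (76 mm by 85 mm) begins 54 mm behind the grasp point. The pads swing forward as they close: fully open they stand 13 mm farther back than shut.
Start: joints at [-1.396, 0.628, 0.038, 1.517, -0.027, 0.996, -0.02], TCP at [154.986, 631.267, 205.913] pointing down, gripper open.
Joint ranges: [-3.06, 3.06], [-0.37, 2.12], [-1.25, 1.32], [0.18, 2.47], [-1.1, 4.24], [0.23, 1.98], [-2.94, 2.94]. Speed limits (rad/s): [2.57, 2.57, 3.14, 3.14, 3.14, 3.14, 3.14].

## Interface

Orientations are given as [roll, pitch, yaw] about the fixed x, y, z axes, in that order (R = Rz(yaw) Ry(pitch) Rx(roll)).
In Python, from cell import * gives the robot as it stands. The module is installed in compiled form; this text tells all that it offers.
- The arm moves only by the shell command python3 -m jog 'ROWS'. ROWS is a JSON object of lists of equal length, an entry for each row: "angular": the turn, a rotation vector about the tool's x, y, z in degrees, a list of three; "travel": the shift along the tool's x, y, z in cm, a list of three; "fingers": the closure, from 0 (fully open) to 1 (shut). In form: {"angular": [[rx, ry, rz], ...], "travel": [[tx, ty, tz], ...], "fingers": [fingers, ...]}. A call has 1 to 5 rows; each row is the pose to reach, as a shift and turn from the pose commanded when the call began, along the tool's axes at that moment; what a row does not reach only later rows make up. A row lasts 1/8 s, in which the tool goes at most 62.5 mm and 10.7 degrees, less where a joint would pass 70% of its speed; a pose out of reach is approached as far as the arm can. A call with a gripper value outside its range is refused whole. The fingers move at their own pace and stop on an object; the grip force is fixed at half the most. Time passes only in rows, so rows that repeat a pose let the fingers close. It gives the time, the measured TCP pose, the force and the opening at its end, in the units of the state.
- read_state(): the state, without advancing time (a new reading comes with each control period).
- get_image(name): name is "scene" or "top"; returns the picture (480x640x3 uint8, red, green, blue); there is no depth.
- camera_model(name): a dict with "mtx" (3x3 intrinsics, pixels), "T" (4x4, takes a point from camera to world coordinates). Camera axes: x right, y down, z forward; pixel columns grow to the right and rows downward; lengths in mm; the calibration is good to about 2 mm. A picture is of the moment at which its call begins. camera_model takes no time and is no camera call.
- finish_job(): hands the job in, once; it reports no verdict.
The state is a dict: "clock": time; "qpos": joint angles; "qd": joint speeds; "tau": joint torques, N m; "eef_pos": TCP position; "tool_rot": TCP orientation; "force": force on the tool from outside, world axes, zero at the start; "torque": the same for the moment, N m; "width": finger opening in mm.
Only numpy, scipy, OpenCV 4.12 (cv2) and the standard library are available. Lean on these libraries where they do the work, as an engineer would, in place of code of your own. Each camera call takes 0.05 s, during which the arm holds its last target. There are 200 camera calls.

## Task

The small shop scale on the counter sags at the front. Pick up the orange wedge, lay it flat on the counter square to the scale's front bar with its thin end under the yellow mark in the middle, and slide it in until the scale is level and held tight up against its stops - firmly, with a push of about 13 N at the end, but do not force it. Then let go; do not touch the scale itself, and leave the jar, the can, the brass weight and the loose rubber foot where they are.

Things in the scene. Friction and masses are not known exactly. Their poses are not given: they have to be found in the camera images.
- wedge_grip (a point): Centre of the grip block of a loose orange nylon wedge (0.12 kg) lying flat on the counter, left or right of the scale, thin end away from the robot, turned up to 0.35 rad. Block: 60 mm long (x), 30 mm wide (y), 40 mm high, black stripes; this point is 20 mm above the underside. x points to the thin end, z up.
- wedge_tip (a point): Middle of the wedge's thin end, on its underside: 140 mm ahead of the grip centre along the wedge's x and 20 mm below it. Axes as wedge_grip.
- wedge: The whole wedge; origin on its underside below the grip centre, same axes. Ahead of the block (from x = 30 mm) its slick 40 mm wide ramp runs 110 mm forward, the top falling evenly from 27.2 mm to 3 mm thick (slope 0.22). It stays where left. At level the push climbs steeply within a few mm: over 10 N between wedge and scale is tight, over 28 N forced; a push of 13 N gives 12 to 18 N.
- plinth: Fixed grey frame carrying the scale: side cheeks 58 mm high with red stop lugs at the front, 240 mm wide overall, 230 mm deep. Origin below the middle of the scale's front bar, 20 mm under the bar's underside as it is when level, 0 to 4 mm above the counter. x points level from the bar into the scale (the way the wedge goes), within 0.35 rad of the robot's x.
- scale: White counter scale on a plate (1.2 kg), hinged 205 mm behind its front bar; sags 0.06 rad, level on its stops its z is upright. Origin: middle of the bar, on its axis (10 mm diameter, 200 mm long, yellow 42 mm mark; sagging, its underside is 8 to 12 mm above the counter). x into the scale. Housing begins 37 mm behind the bar, up to 95 mm high. Bar load 6 N; raising takes a push of 3 to 8 N (more if pressed down).
- jar: Bystander: glass jar, 72 mm diameter, 110 mm high, on the other side from the wedge; leave it alone. Origin at its underside.
- can: Bystander: food can, 66 mm diameter, 100 mm high; leave it alone. Origin at its underside.
- weight: Bystander: brass calibration weight, 48 mm diameter, 72 mm high; leave it alone. Origin at its underside.
- foot: Bystander: loose black rubber foot, 40 mm diameter, 14 mm high; leave it alone. Origin at its underside.
There are look-alikes about, which are no part of the job. Leave any grey or red look-alike of the wedge alone.

How it is judged:
By the outcome, as a careful person would: the job done as asked, in the order asked, and still so for the second after the job is handed in, with the robot touching nothing.
It also fails if it takes over 64 s, if anything falls off the work surface, if the arm or the gripper's body presses on something with over 40 N, if the wrist force passes 120 N, or if a joint passes its speed limit or range.

## Working session

There is one attempt and no reset: what is moved stays moved. The work goes in short steps, Python scripts to look and compute and a shell command to move; the robot and the scene stay as the last step left them, time stands still between calls to the robot, and variables do not carry over. Pictures are saved under pics/ and viewed, on a budget of 10 in all, crops included, one or two more only if the job needs it, and the job is handed in when it is done.

```bash
mkdir -p pics
python3 - <<'E'
from cell import *
import cv2
for n in("scene","top"):
    cv2.imwrite(f"pics/{n}0.png",get_image(n)[:,:,::-1]); c=camera_model(n); print(n,c["mtx"].round(1).tolist(),c["T"].round(3).tolist())
s=read_state(); print({k:s[k] for k in s})
E
```

```text
scene [[575.8, 0.0, 311.4], [0.0, 575.8, 239.7], [0.0, 0.0, 1.0]] [[0.858, 0.44, -0.265, 888.81], [0.514, -0.727, 0.455, -753.018], [0.007, -0.527, -0.85, 1327.363], [0.0, 0.0, 0.0, 1.0]]
top [[538.6, 0.0, 321.5], [0.0, 538.6, 233.2], [0.0, 0.0, 1.0]] [[0.02, -0.986, 0.167, 250.019], [-1.0, -0.02, -0.0, -44.811], [0.004, -0.167, -0.986, 1372.014], [0.0, 0.0, 0.0, 1.0]]
{'clock': 0.1, 'qpos': array([-1.39579115,  0.62924516,  0.03846577,  1.5182773 , -0.02697529,
        0.99630096, -0.02000875]), 'qd': array([-0.00064417, -0.00169604, -0.00025265, -0.00154146, -0.00012478,
       -0.00152226,  0.00201155]), 'tau': array([ 3.86770829e-03, -5.64535797e+01,  1.23124592e+00, -1.93974835e+01,
        1.14548922e-02,  5.35326704e-03,  1.56644796e-05]), 'eef_pos': array([154.86077042, 630.65680531, 205.08399541]), 'tool_rot': array([-3.1398811e+00,  5.0141442e-05,  2.9007750e+00]), 'force': array([ 0.34906413,  0.52269951, -0.07500367]), 'torque': array([-0.03226803, -0.03238644,  0.02218931]), 'width': 85.3435163140069}
```

View pics/scene0.png

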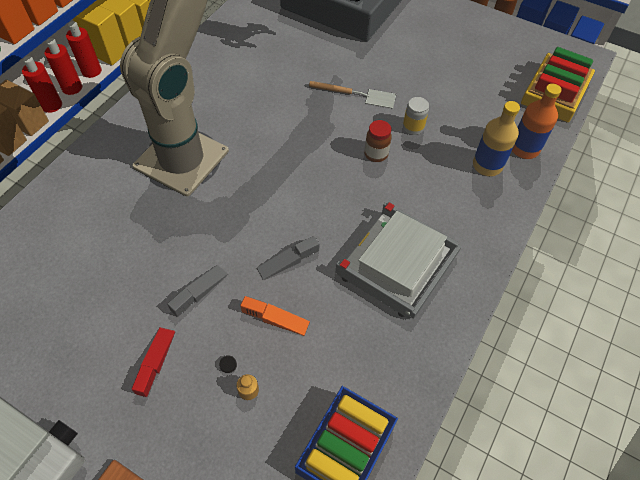

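View pics/top0.png

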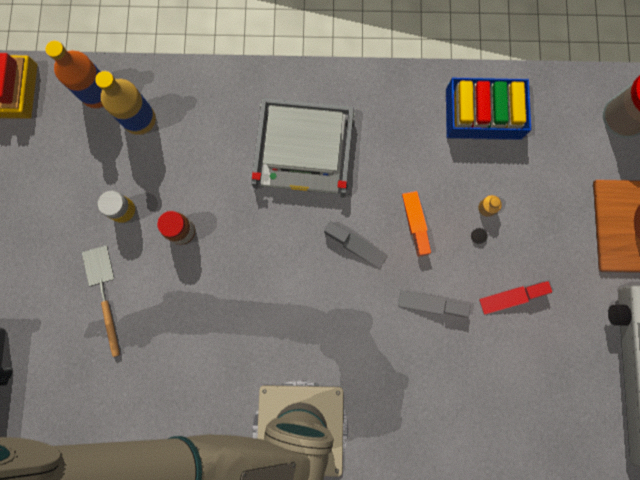

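The scene view shows the scale at about (400,255). The wedge candidates are orange (274,315), grey (290,257) and (197,290), and red (155,360). In the top view the orange one is at (417,222), the greys at (355,243) and (435,304), the red at (515,297), and the scale at (302,150) with its yellow mark near (299,188). Only the orange one, with its striped block end nearest the robot, fits the description. I'll confirm that in an enlarged crop.

Run:
```python
import cv2
a=cv2.imread("pics/top0.png")[90:270,240:450]; b=cv2.imread("pics/scene0.png")[195:340,230:465]
cv2.imwrite("pics/topc.png",cv2.resize(a,None,fx=3.3,fy=3.3,interpolation=cv2.INTER_CUBIC))
cv2.imwrite("pics/scenec.png",cv2.resize(b,None,fx=3.4,fy=3.4,interpolation=cv2.INTER_CUBIC))
```

```text
(no output)
```

View pics/topc.png

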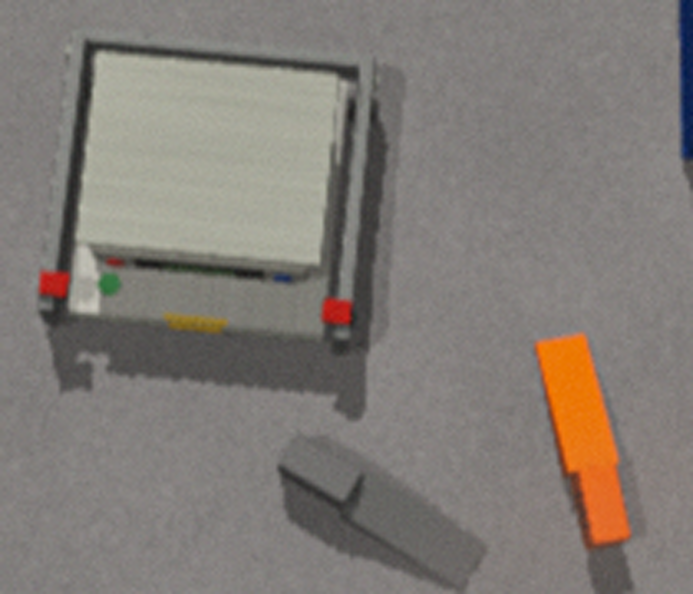

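View pics/scenec.png

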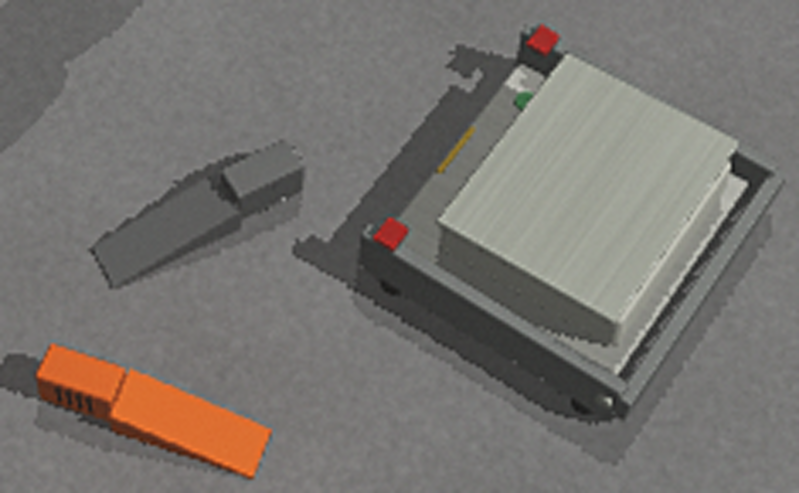

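The crops confirm that the orange wedge is the right one: its striped block is nearer the robot and its thin end points away. The grey look-alike lies to the right of the approach. Next I'll measure the wedge by a silhouette fit, and the lugs and yellow mark by triangulation.

```bash
cat > h.py <<'E'
import cv2,numpy as np
from scipy.optimize import minimize
from cell import *
C={n:camera_model(n) for n in("scene","top")}
P={n:c["mtx"]@np.linalg.inv(c["T"])[:3] for n,c in C.items()}
def proj(n,X):
    h=P[n]@np.c_[np.atleast_2d(X),np.ones(len(np.atleast_2d(X)))].T; return (h[:2]/h[2]).T
def tri(a,b):
    h=cv2.triangulatePoints(P["scene"],P["top"],np.float64(a).reshape(2,1),np.float64(b).reshape(2,1))[:,0]; return h[:3]/h[3]
def box(x0,x1,y,z0,z1): return [[x,s*y,z] for x,zz in((x0,z0),(x1,z1)) for s in(-1,1) for z in(0,zz)]
parts=[np.array(box(-30,30,15,40,40)),np.array(box(30,140,20,27.2,3))]
def hsv(im): return cv2.cvtColor(im,cv2.COLOR_RGB2HSV)
def orange(im):
    m=cv2.inRange(hsv(im),(5,150,90),(17,255,255)); return m
def fit_wedge(I,p0,win,names=("scene","top"),z=0):
    M={}
    for n in names:
        m=orange(I[n]); w=np.zeros_like(m); c=proj(n,[[p0[0]+55*np.cos(p0[2]),p0[1]+55*np.sin(p0[2]),z]])[0].astype(int)
        cv2.circle(w,tuple(map(int,c)),win,255,-1); m=cv2.morphologyEx(m&w,cv2.MORPH_CLOSE,np.ones((3,3)))
        M[n]=cv2.resize(m,None,fx=4,fy=4,interpolation=cv2.INTER_LINEAR)/255.
    def cost(p):
        c,s=np.cos(p[2]),np.sin(p[2]); R=np.array([[c,-s,0],[s,c,0],[0,0,1]]); e=0
        for n in names:
            r=np.zeros(M[n].shape,np.uint8)
            for q in parts:
                u=(proj(n,q@R.T+[p[0],p[1],z])+.5)*4-.5
                cv2.fillConvexPoly(r,cv2.convexHull(np.int32(np.round(u*16))),1,shift=4)
            e+=np.minimum(r,M[n]).sum()/np.maximum(r,M[n]).sum()
        return -e/len(names)
    best=None
    p=np.array(p0,float)
    for k in(1,.4,.15):
        sim=np.vstack([p,p+[15*k,0,0],p+[0,15*k,0],p+[0,0,.15*k]])
        r=minimize(cost,p,method="Nelder-Mead",options=dict(initial_simplex=sim,xatol=1e-3,fatol=1e-5)); p=r.x
    return p,-r.fun
def centroid(m,win):
    x0,x1,y0,y1=win; w=np.zeros_like(m); w[y0:y1,x0:x1]=m[y0:y1,x0:x1]
    M=cv2.moments(w,True); return np.array([M["m10"],M["m01"]])/M["m00"],M["m00"]
def ray0(n,uv,z=0):
    c=C[n]; d=c["T"][:3,:3]@np.linalg.solve(c["mtx"],[*uv,1]); o=c["T"][:3,3]; return o+d*(z-o[2])/d[2]
def red(im):
    h=hsv(im); return cv2.inRange(h,(0,170,100),(4,255,255))|cv2.inRange(h,(174,170,100),(180,255,255))
def yellow(im): return cv2.inRange(hsv(im),(18,150,90),(32,255,255))
E
python3 - <<'E'
from h import *
I={n:get_image(n) for n in C}
a=ray0("top",(423,243),40)[:2]; b=ray0("top",(412,194))[:2]
p0=[*a,np.arctan2(*(b-a)[::-1])]; print("guess",p0)
for nm in(("scene","top"),("scene",),("top",)): print(nm,fit_wedge(I,p0,55,nm))
L={}
for n,wl,wr,wy in(("scene",(383,396,200,213),(336,352,257,270),(355,375,228,250)),("top",(250,263,170,183),(335,350,177,192),(285,312,182,194))):
    L[n]=[centroid(red(I[n]),wl),centroid(red(I[n]),wr),centroid(yellow(I[n]),wy)]; print(n,L[n])
X=[tri(L["scene"][i][0],L["top"][i][0]) for i in range(3)]
for x in X: print(x.round(1))
d=X[0]-X[1]; print("len",np.hypot(*d[:2]),"yaw",np.arctan2(-d[0],d[1]),"mid",(X[0]+X[1])/2)
E
```

```text
guess [np.float64(456.34799595045104), np.float64(-299.4986782788908), np.float64(0.1443503278189107)]
('scene', 'top') (array([ 4.60913748e+02, -2.97867174e+02,  1.94232155e-01]), np.float64(0.8830911861862065))
('scene',) (array([ 4.60048896e+02, -2.95812140e+02,  1.88313327e-01]), np.float64(0.9111706117357251))
('top',) (array([ 4.60135439e+02, -3.00200935e+02,  2.02007401e-01]), np.float64(0.8914543194673239))
scene [(array([389.25 , 206.375]), 40.0), (array([344.61538462, 263.09615385]), 52.0), (array([363.29411765, 239.11764706]), 17.0)]
top [(array([256.07407407, 175.68518519]), 54.0), (array([341.5, 184. ]), 54.0), (array([298.96428571, 187.625     ]), 56.0)]
[617.4 123.6  59.1]
[600.1 -91.8  59.8]
[598.3  16.8  23.3]
len 216.03976116397095 yaw -0.08007930335570815 mid [608.72349751  15.91804612  59.43629464]
```

```bash
cat > plan.py <<'E'
import sys,numpy as np
from cell import *
from scipy.spatial.transform import Rotation as R
s=read_state(); r=R.from_euler("xyz",s["tool_rot"])
a=list(map(float,sys.argv[1:])) 
for i in range(0,len(a),4):
    d=r.inv().apply(np.array(a[i:i+3])-s["eef_pos"])/10
    w=(r.inv()*R.from_euler("xyz",[np.pi,0,a[i+3]])).as_rotvec(degrees=True)
    print("travel",d.round(2),"angular",w.round(1))
E
python3 -c "
import cell;print([x for x in dir(cell) if x[0]!='_'],getattr(cell,'grasp_offset',None))"
python3 plan.py 460 330 205 2.2 540 -60 205 1.0 460 -298 120 0.194
```

```text
['MotionError', 'camera_model', 'finish_job', 'get_image', 'grasp_offset', 'read_state'] 18.700000000000003
travel [-36.81 -21.94   0.06] angular [-0.1  0.  40.2]
travel [-53.88 -57.91   0.1 ] angular [-0.000e+00  1.000e-01  1.089e+02]
travel [-51.78 -82.92   8.63] angular [-0.000e+00  1.000e-01  1.551e+02]
```

```bash
python3 -m jog '{"angular":[[0,0,10],[0,0,20],[0,0,30],[0,0,40],[0,0,50]],"travel":[[-5,-3,0],[-10,-6,0],[-15,-9,0],[-20,-12,0],[-25,-15,0]],"fingers":[0,0,0,0,0]}'; python3 plan.py 540 60 205 1.2 460 -298 130 0.194
```

```text
clock: 0.82
eef_pos: [363.1, 424.6, 206.0]
tool_rot: [3.141, -0.0, 2.023]
force: [0.7, 0.2, 0.3]
width: 85.7
travel [-40.53  -0.     0.09] angular [ 0.  -0.  47.1]
travel [-69.24 -22.83   7.57] angular [ -0.   -0.  104.8]
```

```bash
python3 -m jog '{"angular":[[0,0,10],[0,0,20],[0,0,30],[0,0,40],[0,0,50]],"travel":[[-6,0,0],[-12,0,0],[-18,0,0],[-24,0,0],[-30,0,0]],"fingers":[0,0,0,0,0]}'; python3 plan.py 460 -298 180 0.194
```

```text
clock: 1.45
eef_pos: [495.1, 155.3, 206.0]
tool_rot: [3.141, -0.001, 1.15]
force: [1.2, -0.3, -0.9]
width: 85.8
travel [-42.81  15.31   2.58] angular [-0.  -0.  54.8]
```

```bash
python3 -m jog '{"angular":[[0,0,10],[0,0,20],[0,0,30],[0,0,40],[0,0,50]],"travel":[[-5.6,2,0],[-11.2,4,0],[-16.8,6,0.5],[-22.4,8,1],[-28,10,1.5]],"fingers":[0,0,0,0,0]}'; python3 plan.py 460 -298 130 0.194
```

```text
clock: 2.08
eef_pos: [472.9, -141.3, 190.8]
tool_rot: [-3.142, -0.001, 0.278]
force: [0.7, 0.1, -0.7]
width: 85.3
travel [-5.54 14.72  6.08] angular [-0.  -0.   4.8]
```

```bash
python3 -m jog '{"angular":[[0,0,2],[0,0,4.8],[0,0,4.8],[0,0,4.8],[0,0,4.8]],"travel":[[-1.9,5,2],[-3.8,10,4],[-5.54,14.72,6],[-5.54,14.72,6],[-5.54,14.72,6]],"fingers":[0,0,0,0,0]}'
python3 - <<'E'
from h import *
cv2.imwrite("pics/s1.png",get_image("scene")[230:390,170:370,::-1].repeat(3,0).repeat(3,1))
E
python3 plan.py 460.3 -298 14 0.194
```

```text
clock: 2.7
eef_pos: [460.8, -295.9, 130.6]
tool_rot: [-3.14, 0.0, 0.199]
force: [0.2, 1.0, -0.4]
width: 85.2
travel [-0.16  0.28 11.69] angular [-0.1 -0.   0.4]
```

View pics/s1.png

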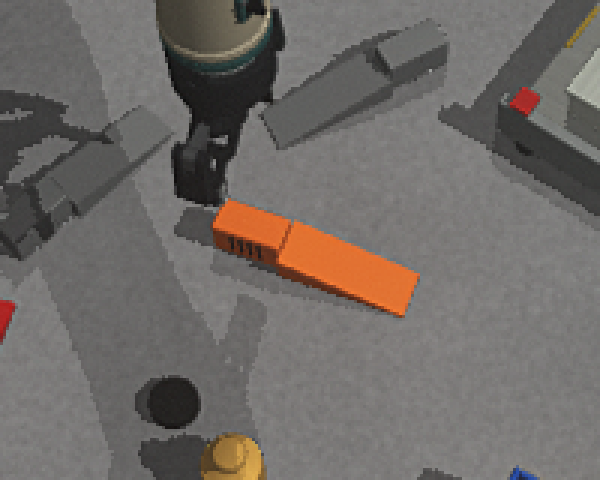

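```bash
python3 -m jog '{"angular":[[0,0,0.3],[0,0,0.3],[0,0,0.3],[0,0,0.3],[0,0,0.3]],"travel":[[-0.1,0.2,4],[-0.1,0.2,8],[-0.1,0.2,11],[-0.1,0.2,12.5],[-0.1,0.2,12.5]],"fingers":[0,0,0,0,0]}';python3 -m jog '{"angular":[[0,0,0],[0,0,0],[0,0,0],[0,0,0],[0,0,0]],"travel":[[0,0,0],[0,0,0],[0,0,0],[0,0,0],[0,0,0]],"fingers":[0.7,1,1,1,1]}'; python3 plan.py 460.3 -298 14 0.194
```

```text
clock: 3.38
eef_pos: [460.5, -297.6, 5.7]
tool_rot: [-3.141, 0.0, 0.195]
force: [0.4, -0.2, 0.1]
width: 85.3
clock: 4.0
eef_pos: [460.8, -298.9, 6.9]
tool_rot: [3.141, -0.001, 0.194]
force: [-0.6, 1.3, 5.5]
width: 28.0
travel [-0.03 -0.1  -0.71] angular [ 0.  -0.1 -0. ]
```

```bash
python3 -m jog '{"angular":[[0,0,0],[0,0,0],[0,0,0],[0,0,0],[0,0,0]],"travel":[[0,0,-0.5],[0,0,-3],[0,0,-6],[0,0,-9],[0,0,-9]],"fingers":[1,1,1,1,1]}'; python3 plan.py 434.5 29.9 95 -0.08
```

```text
clock: 4.62
eef_pos: [461.4, -299.7, 97.8]
tool_rot: [3.139, -0.003, 0.194]
force: [-0.1, -0.2, -1.6]
width: 27.8
travel [  3.71 -32.87   0.2 ] angular [ 0.1 -0.2 15.7]
```

```bash
python3 -m jog '{"angular":[[0,0,3],[0,0,6],[0,0,9],[0,0,12],[0,0,15.7]],"travel":[[0.7,-5.5,0],[1.4,-11,0],[2.1,-17,0],[2.8,-23,0],[3.5,-29,0]],"fingers":[1,1,1,1,1]}'; python3 plan.py 434.5 29.9 95 -0.08
```

```text
clock: 5.25
eef_pos: [437.8, -5.5, 95.2]
tool_rot: [3.141, 0.001, -0.083]
force: [1.5, 0.7, -1.8]
width: 27.8
travel [-0.62 -3.5   0.02] angular [ 0.   0.1 -0.1]
```

```bash
python3 -m jog '{"angular":[[0,0,0],[0,0,0],[0,0,0],[0,0,0],[0,0,0]],"travel":[[-0.5,-3,2],[-0.6,-3.4,4],[-0.6,-3.4,6],[-0.6,-3.4,6],[-0.6,-3.4,6]],"fingers":[1,1,1,1,1]}'
cat > see.py <<'E'
import sys
from h import *
I={n:get_image(n) for n in C}; s=read_state(); e=s["eef_pos"]; y=s["tool_rot"][2]; z=float(sys.argv[1]) if len(sys.argv)>1 else e[2]-6
for nm in(("scene","top"),("scene",),("top",)): print(nm,fit_wedge(I,[e[0],e[1],y],55,nm,z))
a=I["scene"][180:330,270:470,::-1]; b=I["top"][110:260,220:420,::-1]
cv2.imwrite(sys.argv[2] if len(sys.argv)>2 else "pics/see.png",np.hstack([cv2.resize(q,None,fx=2,fy=2,interpolation=cv2.INTER_CUBIC) for q in(a,b)]))
print(e.round(1),s["tool_rot"].round(3),s["force"].round(1))
E
python3 see.py "$(python3 -c 'from cell import *;print(read_state()["eef_pos"][2]-6)')" pics/see1.png
```

```text
clock: 5.88
eef_pos: [435.4, 26.5, 36.0]
tool_rot: [3.141, 0.0, -0.081]
force: [0.5, 0.1, -0.8]
width: 28.3
('scene', 'top') (array([ 4.36059450e+02,  2.60099678e+01, -7.55208565e-02]), np.float64(0.47735318773301383))
('scene',) (array([ 4.36537680e+02,  2.64961862e+01, -7.57280674e-02]), np.float64(0.7652548089723148))
('top',) (array([ 4.35063338e+02,  2.27506177e+01, -7.63895122e-02]), np.float64(0.20608519007168344))
[435.9  26.7  36.4] [ 3.142e+00 -1.000e-03 -8.100e-02] [ 0.5 -0.1 -0.8]
```

View pics/see1.png

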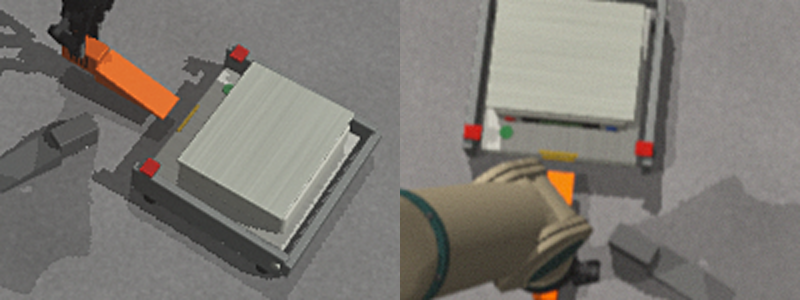

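Picture: the wedge is held level, with its thin end just short of the yellow mark (left panel, mark (187,118), tip (172,108)). I'll check the lateral offset numerically at the tip and recheck the scale's yaw from straight edges.

Run:
```python
from h import *
I={n:get_image(n) for n in C}; s=read_state(); e=s["eef_pos"]; z=e[2]-6
m=orange(I["top"]); 
for r in range(193,206): 
    c=np.where(m[r,285:325])[0]+285
    if len(c): print(r,c.min(),c.max(),ray0("top",(c.min()-.5,r),z+3)[:2].round(1),ray0("top",(c.max()+.5,r),z+3)[:2].round(1))
print("pred tip corners top",proj("top",[[575.6+1.6*k,15.4+20*k,z+3] for k in(-1,1)]).round(1).tolist())
y=np.argwhere(yellow(I["top"])[180:196,280:318])+[180,280]; print("yellow cols",y.min(0),y.max(0),y.mean(0).round(2))
for c in(y[:,1].min()-.5,y[:,1].max()+.5): print(ray0("top",(c,y[:,0].mean()),18).round(1))
# yaw from edges: cheek outer side edges / tray edges via LSD
g=cv2.cvtColor(I["top"],cv2.COLOR_RGB2GRAY); w=g[90:205,240:365]
l=cv2.createLineSegmentDetector().detect(w)[0][:,0]
for x0,y0,x1,y1 in l:
    if np.hypot(x1-x0,y1-y0)>35:
        for zz in(58,):
            a=ray0("top",(x0+240,y0+90),zz);b=ray0("top",(x1+240,y1+90),zz); t=np.arctan2(*(b-a)[[1,0]]); print(np.round([x0+240,y0+90,x1+240,y1+90],1),"ang",round((t+np.pi/4)%(np.pi/2)-np.pi/4,4))
```

```text
195 294 297 [574.4  28.4] [574.6  18.2]
196 293 306 [571.8  30.8] [572.5  -4.9]
197 293 306 [569.1  30.8] [569.9  -4.9]
198 293 306 [566.5  30.7] [567.3  -5. ]
199 294 306 [564.   28.1] [564.7  -5. ]
200 295 306 [561.4  25.4] [562.1  -5.1]
201 295 306 [558.8  25.4] [559.4  -5.2]
202 296 306 [556.3  22.8] [556.8  -5.2]
203 297 306 [553.7  20.1] [554.2  -5.3]
204 298 306 [551.2  17.5] [551.6  -5.4]
205 299 306 [548.6  14.9] [549.   -5.4]
pred tip corners top [[306.4, 195.4], [290.8, 193.9]]
yellow cols [186 291] [190 307] [187.67 298.93]
[597.5  37.5  18. ]
[598.4  -6.4  18. ]
[268.2 106.9 259.6 185.9] ang -0.0663
[340.6 111.9 270.5 105.2] ang -0.0778
[261.9 184.2 335.8 191.3] ang -0.0777
[256.2 173.  264.8 101.9] ang -0.0765
[328.3 175.5 273.1 170. ] ang -0.0813
[337.4 169.3 339.8 134.4] ang -0.0521
[348.9 110.6 341.7 179.5] ang -0.0864
[265.4 164.1 335.6 170.8] ang -0.0783
[265.4 101.2 346.9 109. ] ang -0.0787
[346.2 180.6 352.7 106.9] ang -0.0733
[357.2 135.3 353.  187.8] ang -0.0678
```

```bash
python3 plan.py 435.5 29 9 -0.079; python3 -m jog '{"angular":[[0,0,-0.1],[0,0,-0.1],[0,0,-0.1],[0,0,-0.1]],"travel":[[0,-0.25,1.5],[0,-0.25,2.5],[0,-0.25,2.7],[0,-0.25,2.7]],"fingers":[1,1,1,1]}';  python3 -m jog '{"angular":[[0,0,0],[0,0,0],[0,0,0]],"travel":[[0,0,0.15],[0,0,0.25],[0,0,0.25]],"fingers":[1,1,1]}'
```

```text
travel [-0.06 -0.21  2.74] angular [-0.  -0.1 -0.1]
clock: 6.58
eef_pos: [435.9, 29.3, 9.2]
tool_rot: [-3.142, -0.0, -0.079]
force: [-0.1, 0.0, -0.9]
width: 28.0
clock: 6.95
eef_pos: [435.9, 29.5, 6.9]
tool_rot: [-3.141, -0.001, -0.079]
force: [-0.6, -0.2, 4.4]
width: 27.8
```

```bash
python3 -m jog '{"angular":[[0,0,0],[0,0,0],[0,0,0],[0,0,0],[0,0,0]],"travel":[[0,0,-0.01],[1,0,-0.01],[2,0,-0.01],[3,0,-0.01],[4,0,-0.01]],"fingers":[1,1,1,1,1]}'; python3 see.py 0 pics/see2.png
```

```text
clock: 7.58
eef_pos: [472.0, 27.0, 6.9]
tool_rot: [-3.14, 0.006, -0.078]
force: [-7.4, 0.7, 13.6]
width: 28.3
('scene', 'top') (array([ 4.71565114e+02,  2.56450164e+01, -4.92596137e-02]), np.float64(0.3805796614786616))
('scene',) (array([ 4.70462763e+02,  2.72981642e+01, -6.42373173e-02]), np.float64(0.6726701955238031))
('top',) (array([ 4.72264961e+02,  2.35130237e+01, -6.89253680e-02]), np.float64(0.09509765428829701))
[474.6  26.6   6.9] [-3.141e+00  2.000e-03 -7.800e-02] [-3.8  0.  10.2]
```

View pics/see2.png

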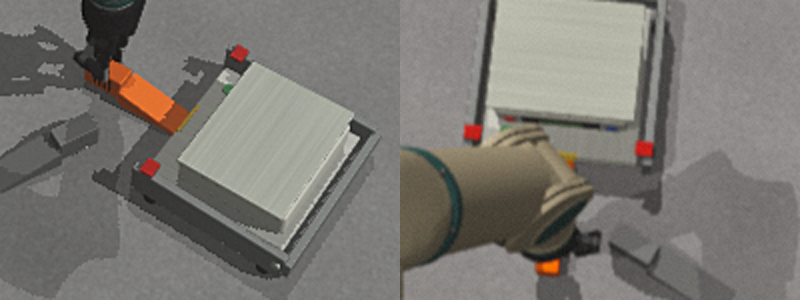

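Picture: the thin end has just gone under the yellow mark (left panel, about (183,120)), centred and square. The downward load is about 10 N, so I'll ease up slightly and keep sliding.

```bash
python3 -m jog '{"angular":[[0,0,0],[0,0,0],[0,0,0],[0,0,0],[0,0,0]],"travel":[[0,0,-0.04],[0.5,0,-0.04],[1,0,-0.04],[1.5,0,-0.04],[1.5,0,-0.04]],"fingers":[1,1,1,1,1]}';  python3 -m jog '{"angular":[[0,0,0],[0,0,0],[0,0,0],[0,0,0],[0,0,0]],"travel":[[0.5,0,0],[1,0,0],[1.5,0,0],[2,0,0],[2,0,0]],"fingers":[1,1,1,1,1]}'
```

```text
clock: 8.3
eef_pos: [490.9, 25.1, 6.9]
tool_rot: [3.142, -0.0, -0.078]
force: [-0.8, 0.3, 3.1]
width: 28.3
clock: 8.93
eef_pos: [503.3, 24.6, 6.9]
tool_rot: [-3.138, 0.012, -0.079]
force: [-15.7, 0.7, 18.9]
width: 27.9
```

```bash
python3 -m jog '{"angular":[[0,0,0],[0,0,0]],"travel":[[0,0,-0.05],[0,0,-0.05]],"fingers":[1,1]}'; python3 -m jog '{"angular":[[0,0,0],[0,0,0]],"travel":[[0,0,0],[0,0,0]],"fingers":[1,1]}'
```

```text
clock: 9.18
eef_pos: [505.5, 24.4, 6.9]
tool_rot: [-3.14, 0.009, -0.078]
force: [-9.8, 1.1, 9.1]
width: 28.2
clock: 9.43
eef_pos: [505.5, 24.4, 6.9]
tool_rot: [-3.14, 0.009, -0.078]
force: [-9.7, 0.8, 9.9]
width: 28.2
```

```bash
python3 -m jog '{"angular":[[0,0,0],[0,0,0],[0,0,0]],"travel":[[0,0,-0.04],[0,0,-0.04],[0,0,-0.04]],"fingers":[1,1,1]}'; python3 -m jog '{"angular":[[0,0,0],[0,0,0],[0,0,0]],"travel":[[0.3,0,-0.04],[0.6,0,-0.04],[0.6,0,-0.04]],"fingers":[1,1,1]}'
```

```text
clock: 9.8
eef_pos: [506.6, 24.3, 6.9]
tool_rot: [-3.14, 0.007, -0.078]
force: [-6.6, -0.2, 2.7]
width: 27.7
clock: 10.18
eef_pos: [513.5, 23.8, 7.1]
tool_rot: [-3.141, 0.006, -0.078]
force: [-6.7, 0.3, -1.7]
width: 28.3
```

```bash
python3 -m jog '{"angular":[[0,0,0],[0,0,0],[0,0,0],[0,0,0]],"travel":[[0.3,0,0.02],[0.6,0,0.02],[1,0,0.02],[1,0,0.02]],"fingers":[1,1,1,1]}'; python3 -m jog '{"angular":[[0,0,0],[0,0,0],[0,0,0],[0,0,0]],"travel":[[0.3,0,0],[0.6,0,0],[1,0,0],[1,0,0]],"fingers":[1,1,1,1]}'
```

```text
clock: 10.68
eef_pos: [523.9, 22.9, 7.0]
tool_rot: [-3.141, 0.005, -0.078]
force: [-5.6, 0.6, -1.6]
width: 27.7
clock: 11.18
eef_pos: [534.7, 22.0, 7.2]
tool_rot: [-3.141, 0.003, -0.078]
force: [-4.2, 0.5, -2.6]
width: 27.8
```

```bash
python3 -m jog '{"angular":[[0,0,0],[0,0,0],[0,0,0]],"travel":[[0.2,0,0.02],[0.4,0,0.02],[0.4,0,0.02]],"fingers":[1,1,1]}'; python3 -m jog '{"angular":[[0,0,0],[0,0,0],[0,0,0]],"travel":[[0.2,0,0.01],[0.4,0,0.01],[0.4,0,0.01]],"fingers":[1,1,1]}'
```

```text
clock: 11.55
eef_pos: [539.6, 21.5, 7.4]
tool_rot: [-3.141, 0.001, -0.078]
force: [-5.2, 0.1, -3.1]
width: 27.7
clock: 11.92
eef_pos: [544.6, 20.9, 7.6]
tool_rot: [3.142, -0.0, -0.078]
force: [-3.7, -0.4, -3.8]
width: 28.5
```

```bash
python3 -m jog '{"angular":[[0,0,0],[0,0,0],[0,0,0]],"travel":[[0,0,0.06],[0.2,0,0.06],[0.2,0,0.06]],"fingers":[1,1,1]}'; python3 see.py 0 pics/see3.png
```

```text
clock: 12.3
eef_pos: [546.6, 20.7, 7.1]
tool_rot: [3.142, -0.0, -0.078]
force: [-3.8, 0.6, -4.0]
width: 28.0
('scene', 'top') (array([5.42888125e+02, 1.97552842e+01, 1.49892118e-02]), np.float64(0.1989963361499209))
('scene',) (array([ 5.43453902e+02,  2.13553291e+01, -4.81024924e-02]), np.float64(0.2699899219103758))
('top',) (array([5.43371656e+02, 2.12805944e+01, 1.06111419e-01]), np.float64(0.12895130233735294))
[546.6  20.7   7.1] [ 3.142 -0.    -0.078] [-4.1  0.3 -4.4]
```

View pics/see3.png

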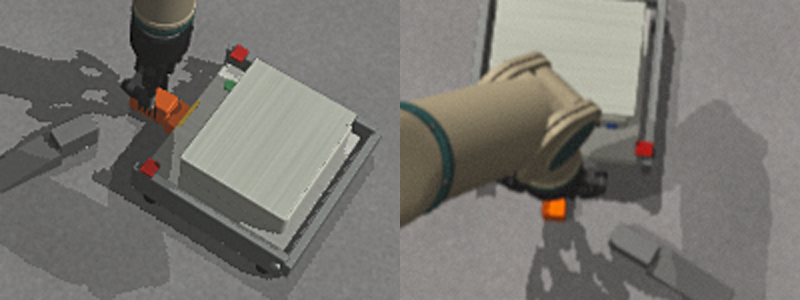

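Picture: the wedge is well under the mark (left panel, about (175,115)) and the scale is nearly raised. The gripper is carrying about 3 N, so I'll lower a little until the wedge rests flat, then push on.

```bash
python3 -m jog '{"angular":[[0,0,0],[0,0,0],[0,0,0]],"travel":[[0,0,0.03],[0,0,0.03],[0,0,0.03]],"fingers":[1,1,1]}'; python3 -m jog '{"angular":[[0,0,0],[0,0,0],[0,0,0]],"travel":[[0.2,0,0.01],[0.2,0,0.01],[0.2,0,0.01]],"fingers":[1,1,1]}'
```

```text
clock: 12.78
eef_pos: [546.6, 20.7, 7.0]
tool_rot: [-3.142, -0.001, -0.079]
force: [-3.2, 0.6, -1.5]
width: 27.9
clock: 13.15
eef_pos: [546.8, 20.7, 6.9]
tool_rot: [-3.141, 0.003, -0.079]
force: [-7.8, 0.7, 3.5]
width: 28.4
```

```bash
python3 -m jog '{"angular":[[0,0,0],[0,0,0],[0,0,0]],"travel":[[0.1,0,-0.01],[0.2,0,-0.02],[0.2,0,-0.02]],"fingers":[1,1,1]}'; python3 -m jog '{"angular":[[0,0,0],[0,0,0],[0,0,0]],"travel":[[0.1,0,-0.01],[0.1,0,-0.01],[0.1,0,-0.01]],"fingers":[1,1,1]}'
```

```text
clock: 13.52
eef_pos: [549.4, 20.5, 7.0]
tool_rot: [-3.141, 0.002, -0.079]
force: [-7.0, 1.0, 1.5]
width: 28.2
clock: 13.9
eef_pos: [550.6, 20.4, 7.0]
tool_rot: [-3.141, 0.001, -0.079]
force: [-4.9, -0.1, -0.0]
width: 28.0
```

```bash
python3 -m jog '{"angular":[[0,0,0],[0,0,0],[0,0,0]],"travel":[[0.1,0,0],[0.2,0,0],[0.2,0,0]],"fingers":[1,1,1]}'; python3 -m jog '{"angular":[[0,0,0],[0,0,0],[0,0,0]],"travel":[[0.1,0,0],[0.2,0,0],[0.2,0,0]],"fingers":[1,1,1]}'
```

```text
clock: 14.28
eef_pos: [550.8, 20.3, 7.0]
tool_rot: [-3.141, 0.004, -0.079]
force: [-8.2, 0.9, 3.8]
width: 28.1
clock: 14.65
eef_pos: [550.8, 20.4, 6.9]
tool_rot: [-3.14, 0.008, -0.079]
force: [-12.7, 0.6, 7.9]
width: 28.1
```

```bash
python3 -m jog '{"angular":[[0,0,0],[0,0,0],[0,0,0]],"travel":[[0,0,-0.04],[0,0,-0.04],[0,0,-0.04]],"fingers":[1,1,1]}'
```

```text
clock: 15.02
eef_pos: [550.9, 20.4, 7.0]
tool_rot: [-3.14, 0.008, -0.079]
force: [-12.4, 0.3, 4.7]
width: 28.2
```

```bash
python3 -m jog '{"angular":[[0,0,0],[0,0,0],[0,0,0]],"travel":[[0,0,-0.04],[0.05,0,-0.04],[0.05,0,-0.04]],"fingers":[1,1,1]}'; python3 -m jog '{"angular":[[0,0,0],[0,0,0],[0,0,0]],"travel":[[0,0,0],[0,0,0],[0,0,0]],"fingers":[1,1,1]}'
```

```text
clock: 15.4
eef_pos: [550.9, 20.4, 6.9]
tool_rot: [-3.14, 0.009, -0.079]
force: [-11.7, 0.3, 2.0]
width: 28.0
clock: 15.78
eef_pos: [550.9, 20.4, 6.9]
tool_rot: [-3.141, 0.009, -0.079]
force: [-12.1, -0.0, 0.5]
width: 28.0
```

```bash
python3 -m jog '{"angular":[[0,0,0],[0,0,0],[0,0,0]],"travel":[[0.05,0,0],[0.05,0,0],[0.05,0,0]],"fingers":[1,1,1]}'; python3 -m jog '{"angular":[[0,0,0],[0,0,0],[0,0,0]],"travel":[[-0.15,0,0.01],[-0.35,0,0.02],[-0.35,0,0.02]],"fingers":[1,1,1]}'
```

```text
clock: 16.15
eef_pos: [550.9, 20.4, 7.0]
tool_rot: [-3.14, 0.01, -0.079]
force: [-13.0, 0.1, 2.6]
width: 27.8
clock: 16.52
eef_pos: [551.0, 20.4, 7.0]
tool_rot: [-3.142, 0.003, -0.079]
force: [-6.2, 1.4, -4.2]
width: 28.1
```

```bash
python3 -m jog '{"angular":[[0,0,0],[0,0,0],[0,0,0],[0,0,0]],"travel":[[-0.1,0,0.03],[-0.1,0,0.03],[-0.1,0,0.03],[-0.1,0,0.03]],"fingers":[1,1,0.4,0.4]}'; python3 -m jog '{"angular":[[0,0,0],[0,0,0],[0,0,0],[0,0,0],[0,0,0]],"travel":[[0,0,0],[0,0,-1],[-1,0,-5],[-3,0,-10],[-5,0,-15]],"fingers":[0.4,0.4,0.4,0.4,0.4]}'
```

```text
clock: 17.02
eef_pos: [554.5, 19.7, 8.2]
tool_rot: [3.141, -0.005, -0.079]
force: [0.1, 0.8, -0.2]
width: 51.3
clock: 17.65
eef_pos: [501.6, 24.0, 159.3]
tool_rot: [-3.142, -0.001, -0.079]
force: [0.8, -0.1, 0.0]
width: 51.1
```

Released cleanly. I'll move the arm aside for a clear look.

```bash
python3 -m jog '{"angular":[[0,0,0],[0,0,0],[0,0,0],[0,0,0],[0,0,0]],"travel":[[-1,5,-1],[-2,11,-2],[-3,17,-3],[-3,23,-3],[-3,29,-3]],"fingers":[0.4,0.4,0.4,0.4,0.4]}'
python3 - <<'E'
from h import *
I={n:get_image(n) for n in C}
p0=[551,20.4,-.079]
print({n:fit_wedge(I,p0,55,(n,)) for n in("top",)})
for n in C:
  for nm,f,pts in(("now",I[n],None),("before",cv2.imread(f"pics/{n}0.png")[:,:,::-1].copy(),None)):
    w=dict(scene=(355,385,222,255),top=(285,315,178,196))[n]; print(n,nm,"yellow",centroid(yellow(f),w))
a=I["scene"][180:330,270:470,::-1]; b=I["top"][110:260,220:420,::-1]
up=lambda q:cv2.resize(q,None,fx=2,fy=2,interpolation=cv2.INTER_CUBIC)
a=I["scene"][190:315,310:410,::-1]; b=I["top"][95:220,240:365,::-1]
up=lambda q:cv2.resize(q,None,fx=3.5,fy=3.5,interpolation=cv2.INTER_CUBIC)
cv2.imwrite("pics/end.png",np.hstack([up(a),up(b)]))
# bystanders: changed pixels vs. first picture
for n,ws in dict(top=dict(jar=(158,195,208,245),foot=(470,488,228,246),weight=(480,503,193,217),can=(98,135,190,222),grey1=(325,388,222,270))).items():
  o=cv2.imread(f"pics/{n}0.png")[:,:,::-1]
  for k,(x0,x1,y0,y1) in ws.items(): print(k,np.abs(o[y0:y1,x0:x1].astype(int)-I[n][y0:y1,x0:x1]).mean().round(1))
E
```

```text
clock: 18.27
eef_pos: [449.3, -264.5, 188.4]
tool_rot: [3.141, -0.002, -0.079]
force: [0.9, -0.1, -0.4]
width: 51.3
{'top': (array([ 5.44525303e+02,  1.85734849e+01, -6.02693369e-02]), np.float64(0.38677855287050544))}
scene now yellow (array([363.71428571, 236.19047619]), 21.0)
scene before yellow (array([363.55555556, 238.83333333]), 18.0)
top now yellow (array([298.41269841, 186.68253968]), 63.0)
top before yellow (array([298.92982456, 187.70175439]), 57.0)
jar 6.3
foot 9.5
weight 38.5
can 8.0
grey1 31.9
```

View pics/end.png

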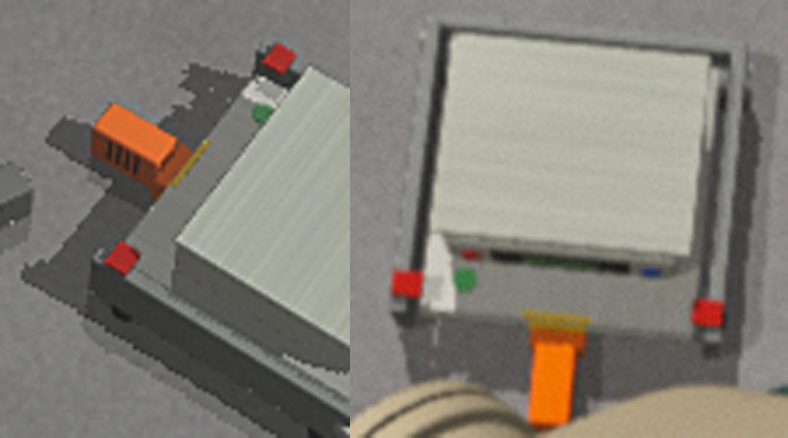

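The final picture shows the wedge square and centred under the yellow mark (left panel (190,165), right panel (555,330)), with the mark raised. I'll do one numeric lift check and then hand in.

Run:
```python
from h import *
print(tri((363.56,238.83),(298.93,187.70)).round(1),tri((363.71,236.19),(298.41,186.68)).round(1))
s=read_state(); print(s["clock"],s["force"].round(1)); print(finish_job())
```

```text
[598.4  17.2  24. ] [597.7  17.8  36. ]
18.375 [-0.5  0.4  0.9]
the job is handed in; nothing more can be done
None
```

I slid the orange wedge in square under the yellow mark until the scale stood tight against its stops. I then let go, moved the arm clear and handed the job in at 18.4 s.

- **Push:** the last push read 13.0 N, and the wedge no longer moved as the push rose from about 8 to 13 N.
- **Level:** the mark rose from 24.0 to 36.0 mm, against about 12.3 mm expected for level. The wedge thickness worked out at the bar is about 23 mm, within the 20 to 24 mm expected.
- **Alignment:** the gripper yaw was -0.079 rad. The scale's edges and lugs gave -0.078 to -0.080 rad. The final picture shows the wedge centred under the mark.

**Checks that were weak or disagreed:**
- **Wedge fit:** the silhouette fit on the wedge in place was poor (overlap 0.39), because the bar and arm hide most of it. I relied on the arm pose and the picture instead.
- **Bystanders:** the jar, can and foot looked unchanged in the last picture. The areas around the weight and the near grey look-alike did differ. I put that down to the arm and its shadow, because the arm's path stayed clear of them, but I did not check it separately.
- **Sliding:** the wedge was pressed down by up to 19 N early on, and later its rear was lifted by up to about 0.7 mm. I corrected both before the final push, which was made with the wedge flat.

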